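# Show a candlestick's underside to the listing camera

## Robot

A 6-joint arm with a two-finger parallel gripper is mounted at the origin on the work surface. World frame = base frame: x ahead of the robot, y to its left, z up, the work surface at z = 0. Lengths are in mm, angles in rad, forces in N, time in s.
With the tool pointing down it reaches from about 275 to 975 mm from the base axis. Payload 8.4 kg.
Tool frame: the origin (TCP) lies between the finger pads; the fingertips stand 17 mm ahead of it and the grasp point (between the pads) lies 2 mm behind it (ctrl.nose_length is the distance from the TCP to the fingertips, in mm); z points along the fingers, x is the direction in which the jaws open and shut, and the axes are right-handed (so a half turn about z gives the same grasp; the last joint's range is limited). The gripper opens to 92 mm and grips with 3 to 60 N. Pads are 20 mm wide; open, the fingers measure 128 mm over their backs; the gripper's body (75 mm by 189 mm) begins 69 mm behind the grasp point.
Start: joints at [1.099, 0.353, 1.633, -0, 1.155, -0.002], TCP at [282.941, 557.29, 231.583] pointing down, gripper open.
Joint ranges: [-2.63, 2.63], [-0.92, 2.1], [0.06, 2.66], [-1.3, 4.44], [0, 2.69], [-3.02, 3.02]. Speed limits (rad/s): [2.22, 2.22, 2.79, 3.14, 3.14, 3.14].

## Interface

Orientations are given as a unit quaternion [w, x, y, z].
In Python, from bench import ctrl gives the robot as it stands. The module is installed in compiled form; this text tells all that it offers.
- The arm moves only by the tool servo_tool, never from a script. Its argument "motion" is a list of rows, each an object with "travel": the shift along the tool's x, y, z in mm, a list of three; "spin": the turn about the tool's z in degrees; "fingers": the finger opening in mm, from 0 to 91.9. In form: [{"travel": [x, y, z], "spin": spin, "fingers": fingers}, ...]. A call has 1 to 8 rows; each row shifts and turns the commanded pose from where the row before left it, along the tool's axes as they then stand; what a row does not reach is not made up. A row lasts 1/12 s, in which the tool goes at most 41.7 mm and 7.16 degrees, less where a joint would pass 70% of its speed; a pose out of reach is approached as far as the arm can. A call is refused whole if a number of a shift passes 41.7 or a number of a turn 7.16, either way. A call with a gripper value outside its range is refused whole. The fingers move at their own pace and stop on an object; the grip force is fixed at half the most. Time passes only in rows, so rows that do not move let the fingers close. It gives the time, the measured TCP pose, the force and the opening at its end, in the units of the state.
- ctrl.sense(): the state, without advancing time (a new reading comes with each control period).
- ctrl.snapshot(name): name is "scene" or "top" or "wrist"; returns the picture (480x640x3 uint8, red, green, blue); there is no depth.
- ctrl.camera_info(name): a dict with "fx", "fy", "cx", "cy" (pixels), "position" and "rotation" of the camera in the world. Camera axes: x right, y up, looking along -z (the intrinsics and any distortion apply to the point x, -y, -z); pixel columns grow to the right and rows downward; lengths in mm; the calibration is good to about 2 mm. A picture is of the moment at which its call begins: read the wrist's pose just before it. camera_info takes no time and is no camera call; for the wrist camera it gives the pose at the moment of the call.
- ctrl.job_done(): hands the job in, once; it reports no verdict.
The state is a dict: "t": time; "joint_pos": joint angles; "qd": joint speeds; "effort": joint torques, N m; "ee_pos": TCP position; "orientation": TCP orientation; "ft_force": force on the tool from outside, world axes, zero at the start; "torque": the same for the moment, N m; "opening": finger opening in mm.
Only numpy, scipy, OpenCV 4.12 (cv2) and the standard library are available. Lean on these libraries where they do the work, as an engineer would, in place of code of your own. Each camera call takes 0.05 s, during which the arm holds its last target. There are 200 camera calls.

## Task

At the second-hand shop's counter, first press the push button fully down and let it come up again to wake the camera. Then pick the longer of the two candlesticks out of the wooden tray and hold it level in the air in front of the camera, the underside of its foot squarely facing the lens, centred on the lens and about 10 cm from it. Finish while still holding it there, motionless, for its picture, and leave the camera, the short candlestick and the other things on the counter where they are.

Things in the scene. Friction and masses are not known exactly. Their poses are not given: they have to be found in the camera images.
- button (a joint): grey round push button, 40 mm across, in a black housing fixed to the counter; 0 up, grows as it is pressed, 0.006 (m) fully down, which takes 5 N; it springs back
- button_top (a point): centre of the top face of that push button; it is pressed straight down
- long_stick_center (a point): middle of the shaft, on the axis, of the long candlestick: bare aluminium, 0.25 kg, 150 mm long, lying in the tray, this point 25 mm above the tray floor. Along its axis: square foot 50 x 50 x 10 mm, square shaft 18 x 18 mm, 110 mm long (grip here, near the balance point), square pan 50 x 50 x 6 mm, round socket 26 mm across, 24 mm long. x runs along the axis to the foot, z up
- long_stick_foot (a point): centre of the flat underside of the long candlestick's foot (its outer end face), 65 mm along +x from the middle of the shaft; x points out of the underside
- short_stick_center (a point): middle of the shaft of the short candlestick, same make with the same foot, pan and socket but only 100 mm long overall (shaft 60 mm); it lies in the tray beside the long one, about 145 mm away, either may be on the left; leave it there
- lens (a point): centre of the front face of the lens (44 mm across) of the black camera, 75 x 55 x 55 mm, fixed on a post with a round foot; height and heading vary. The lens looks level along -x of this point: the foot's underside belongs at x = -0.10 m on its x axis, the candlestick's x axis then pointing the same way as this x axis; z up
- tray: shallow open wooden tray, fixed, 260 x 300 mm outside, rim 28 mm above the counter, walls and floor 6 mm thick; origin under its centre
- pen_pot: terracotta pot, 84 mm across, 95 mm high, with pens standing in it up to 180 mm; origin at its underside; leave it
- clock: round wood-framed wall clock lying flat, dial up, 180 mm across, 22 mm high; origin at its underside; leave it
- jar: glass jar with brass cap, 64 mm across, 90 mm high; origin at its underside; leave it
Mind the look-alikes: they are no part of the job. Leave any green or purple look-alike of the part that bears long_stick_center alone. Of the things that look like the part that bears button, take the one that is farthest from the robot's base at the start.

How it is judged:
By the outcome, as a careful person would: the job done as asked, in the order asked, and still so for the second after the job is handed in, while the arm keeps its last pose, push and grip.
It also fails if it takes over 51 s, if anything falls off the work surface, if the arm or the gripper's body presses on something with over 40 N, if the wrist force passes 120 N, or if a joint passes its speed limit or range.

## Working session

There is one attempt and no reset: what is moved stays moved. The work goes in short steps, Python scripts to look and compute and a tool call to move; the robot and the scene stay as the last step left them, time stands still between calls to the robot, and variables do not carry over. Pictures are saved under pics/ and viewed, about 8 in all and at most 12, crops included, and the job is handed in when it is done.

Besides the shell and the picture viewer there is one more tool, called in YAML: its name, and indented under it one key for each argument. servo_tool: Moves the arm, as the interface text tells. Its arguments: {"type":"object","properties":{"motion":{"type":"array","items":{"type":"object","properties":{"travel":{"type":"array","items":{"type":"number"}},"spin":{"type":"number"},"fingers":{"type":"number"}}}}},"required":["motion"]}

```bash
mkdir -p pics
cat > h.py <<'E'
from bench import ctrl
import numpy as np, cv2
def snap(cam,name):
    i=ctrl.camera_info(cam); im=ctrl.snapshot(cam); cv2.imwrite(f'pics/{name}.png',im[:,:,::-1]); return im,i
def ray(i,u,v):
    d=np.array([(u-i['cx'])/i['fx'],-(v-i['cy'])/i['fy'],-1.]); return np.array(i['position']),np.array(i['rotation'])@d
def atz(i,u,v,z):
    p,d=ray(i,u,v); return p+d*(z-p[2])/d[2]
def tri(a,b):
    A=0;B=0
    for p,d in (a,b):
        d=d/np.linalg.norm(d);M=np.eye(3)-np.outer(d,d);A=A+M;B=B+M@p
    x=np.linalg.solve(A,B); return x
def proj(i,P):
    c=np.array(i['rotation']).T@(np.array(P)-i['position']); return i['cx']+i['fx']*c[0]/-c[2], i['cy']-i['fy']*c[1]/-c[2]
E
python3 - <<'E'
from h import *
np.set_printoptions(precision=4,suppress=True)
for c in ('scene','top','wrist'):
    im,i=snap(c,c+'0'); print(c,i)
print(ctrl.sense())
E
```

```text
scene {'fx': 579.0907576824762, 'fy': 579.0907576824762, 'cx': 319.5422774392941, 'cy': 240.3128865464291, 'position': array([1310.7823, -819.7473,  995.104 ]), 'rotation': array([0.8372, 0.42  , 0.1655, 0.3087])}
top {'fx': 617.0248821250349, 'fy': 617.0248821250349, 'cx': 311.8325656839974, 'cy': 237.67847969648147, 'position': array([ 257.7174,   45.1948, 1561.6785]), 'rotation': array([-0.694 , -0.0631,  0.0666,  0.7141])}
wrist {'fx': 429.735220391139, 'fy': 429.735220391139, 'cx': 322.97729274962353, 'cy': 245.6546486343963, 'position': array([214.7611, 591.5353, 383.9265]), 'rotation': array([ 0.844 , -0.1179, -0.0716,  0.5183])}
{'t': 0.15, 'joint_pos': array([ 1.0986,  0.3535,  1.6339, -0.    ,  1.1552, -0.0024]), 'qd': array([-0.0003, -0.0012, -0.0017,  0.0009,  0.0004,  0.0015]), 'effort': array([ -0.0001, -59.4209, -33.4467,   0.0697,   0.0204,  -0.    ]), 'ee_pos': array([282.7775, 556.9907, 231.0569]), 'orientation': array([ 0.0003,  0.8523,  0.5231, -0.0004]), 'ft_force': array([-0.4823, -0.4613, -0.6197]), 'torque': array([-0.0515, -0.0295, -0.0038]), 'opening': 91.98614625031651}
```

```bash
python3 - <<'E'
s=open('h.py').read()
s=s.replace("import numpy as np, cv2","import numpy as np, cv2\nfrom scipy.spatial.transform import Rotation as Rt\ndef RM(q): return Rt.from_quat(q,scalar_first=True).as_matrix()").replace("np.array(i['rotation'])","RM(i['rotation'])")
open('h.py','w').write(s)
E
python3 -c "
from h import *
print(RM([1,0,0,0]))"
```

```text
[[1. 0. 0.]
 [0. 1. 0.]
 [0. 0. 1.]]
```

View pics/top0.png

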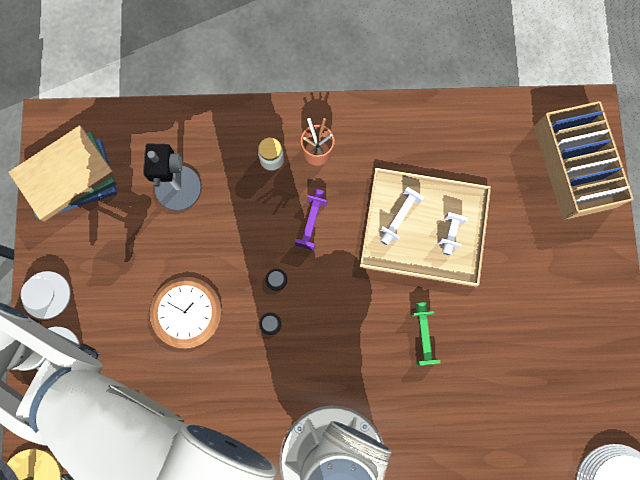

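View pics/scene0.png

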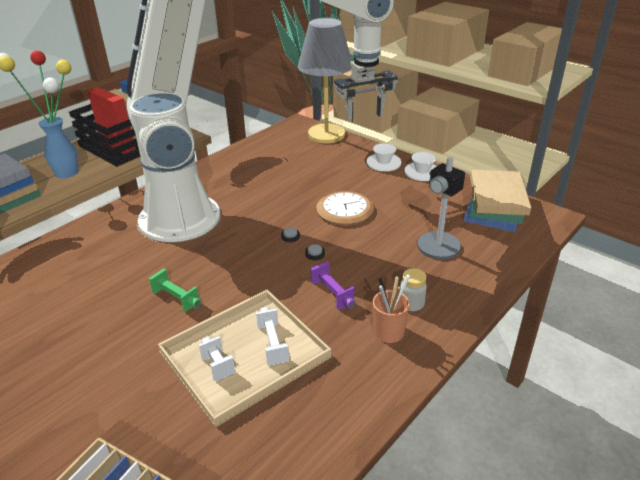

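Run:
```python
import cv2,numpy as np
t=cv2.imread('pics/top0.png');s=cv2.imread('pics/scene0.png')
f=lambda im,x,y,w,h,W,H:cv2.resize(im[y:y+h,x:x+w],(W,H),interpolation=cv2.INTER_CUBIC)
a=f(t,360,165,100,100,400,400)  # x4
b=f(s,180,290,130,100,400,308)
c=f(t,130,130,80,80,400,400)
d=f(s,410,145,80,60,400,300)
o=np.zeros((600,800,3),np.uint8)
o[:300,:400]=f(t,360,180,120,90,400,300);o[:300,400:]=f(s,180,295,120,90,400,300);o[300:,:400]=f(t,130,130,80,60,400,300);o[300:,400:]=f(s,410,150,80,60,400,300)
cv2.imwrite('pics/comp.png',o)
```

```text
(no output)
```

View pics/comp.png

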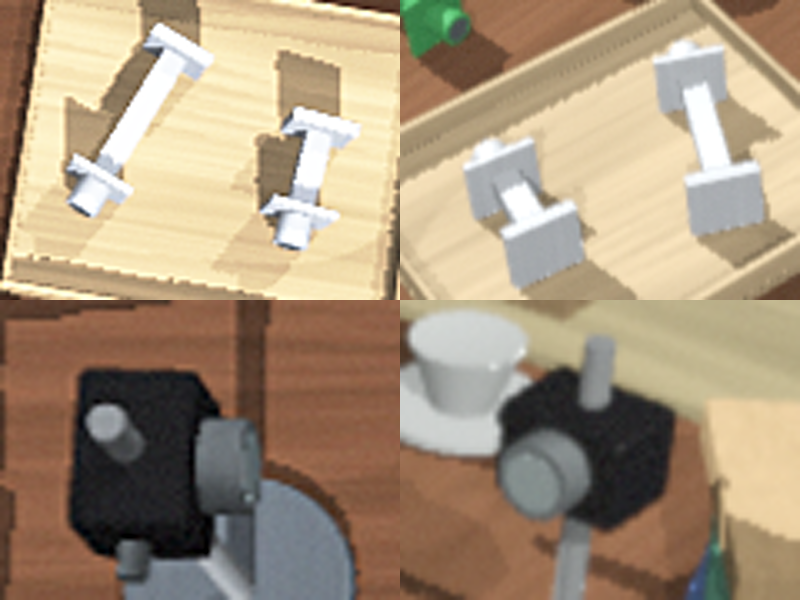

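Run:
```python
from h import *
np.set_printoptions(precision=1,suppress=True)
t=ctrl.camera_info('top');s=ctrl.camera_info('scene')
print('base0 proj',proj(t,[0,0,0]),proj(s,[0,0,0]))
def T(n,a,b):
    x=tri(ray(t,*a),ray(s,*b)); print(n,x,'reproj',np.array(proj(t,x)),a,np.array(proj(s,x)),b)
T('btnFar',(276.5,279),(315,251)); T('btnNear',(270.5,323.5),(290,234))
T('btnFar?',(276.5,279),(290,234))
c=lambda x,y:(360+x/3.3333,180+y/3.3333); d=lambda x,y:(180+(x-400)/3.3333,295+y/3.3333)
A=atz(t,*c(180,65),40);B=atz(t,*c(113,163),40);print('shaft ends',A,B,np.linalg.norm(A-B),np.degrees(np.arctan2(*(A-B)[1::-1])))
print('pan socket end',atz(t,*c(85,205),35))
F1=atz(t,*c(158,24),56);F2=atz(t,*c(213,61),56);print('foot top edge',F1,F2,np.linalg.norm(F1-F2))
T('foot top edge L', c(158,24), d(685,177)); T('foot top R',c(213,61),d(760,165))
T('lens',(181,163),(439,187))
T('lensbase',(172,163),(446,183))
```

```text
base0 proj (np.float64(332.1010408932154), np.float64(460.43801847053646)) (np.float64(178.82511658819487), np.float64(218.19369398333907))
btnFar [443.9 127.5  13.6] reproj [275.6 278.2] (276.5, 279) [314.  251.2] (315, 251)
btnNear [332.8 144.2  12.1] reproj [269.8 322.9] (270.5, 323.5) [289.2 234.1] (290, 234)
btnFar? [416.6 101.5  81.1] reproj [285.1 285.9] (276.5, 279) [299.6 232.1] (290, 234)
shaft ends [ 631.6 -228.6   40. ] [ 557.  -173.5   40. ] 92.71013050742933 -36.42997643176353
pan socket end [ 526.3 -151.4   35. ]
foot top edge [ 660.  -210.9   56. ] [ 630.1 -250.8   56. ] 49.82019011233323
foot top edge L [ 645.6 -227.3   58.8] reproj [414.4 192.3] (407.40047400474003, 187.20007200072) [275.3 346.4] (265.5008550085501, 348.1005310053101)
foot top R [ 647.3 -228.9   62.6] reproj [415.3 191.2] (423.90063900639007, 198.30018300183002) [275.3 346. ] (288.00108001080014, 344.50049500495004)
lens [691.6 329.6 220.1] reproj [179.3 161.1] (181, 163) [436.9 187.7] (439, 187)
lensbase [694.6 352.  221.4] reproj [169.3 159.9] (172, 163) [442.6 184.1] (446, 183)
```

servo_tool:
  motion:
    - {"travel": [-26, 28, 0], "spin": 0, "fingers": 0}
    - {"travel": [-26, 28, 0], "spin": 0, "fingers": 0}
    - {"travel": [-26, 28, 0], "spin": 0, "fingers": 0}
    - {"travel": [-26, 28, 0], "spin": 0, "fingers": 0}
    - {"travel": [-26, 28, 0], "spin": 0, "fingers": 0}
    - {"travel": [-26, 28, 0], "spin": 0, "fingers": 0}
    - {"travel": [-26, 28, 0], "spin": 0, "fingers": 0}
    - {"travel": [-26, 28, 0], "spin": 0, "fingers": 0}

```text
t: 0.82
ee_pos: [388.6, 268.6, 231.5]
orientation: [0.0, 0.852, 0.523, -0.0]
ft_force: [1.9, -0.2, 0.5]
opening: 40.6
```

servo_tool:
  motion:
    - {"travel": [-26, 28, 0], "spin": 0, "fingers": 0}
    - {"travel": [-26, 28, 0], "spin": 0, "fingers": 0}
    - {"travel": [-26, 28, 20], "spin": 0, "fingers": 0}
    - {"travel": [-24, 28, 30], "spin": 0, "fingers": 0}
    - {"travel": [0, 0, 30], "spin": 0, "fingers": 0}
    - {"travel": [0, 0, 20], "spin": 0, "fingers": 0}
    - {"travel": [0, 0, 0], "spin": 0, "fingers": 0}
    - {"travel": [0, 0, 0], "spin": 0, "fingers": 0}

```text
t: 1.48
ee_pos: [439.3, 133.9, 135.5]
orientation: [-0.0, 0.852, 0.523, -0.001]
ft_force: [0.1, 1.0, 0.9]
opening: 0.4
```

Run:
```python
from h import *
np.set_printoptions(precision=3,suppress=True)
im,i=snap('wrist','w1'); st=ctrl.sense(); print(st['ee_pos'],st['orientation'],st['joint_pos'],st['ft_force'])
for z in (13,): print(proj(i,[444,127.5,z]),proj(i,[333,144,z]))
for r in range(0):pass
p=st['ee_pos'];print(proj(i,p+[0,0,-17]))
```

```text
[440.182 134.398 136.511] [-0.     0.852  0.523 -0.   ] [ 0.293  0.224  2.064  0.     0.854 -0.808] [ 0.019 -0.216  0.537]
(np.float64(318.1382865144311), np.float64(253.3832329465417)) (np.float64(258.6427475961252), np.float64(84.21967743081566))
(np.float64(325.2651446870278), np.float64(310.7413188605394))
```

View pics/w1.png

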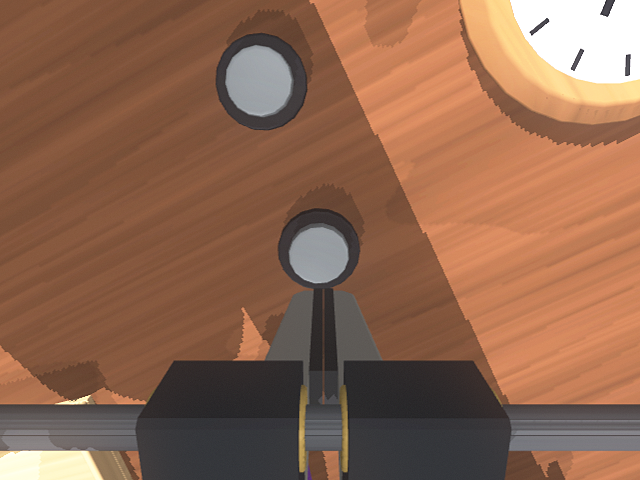

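servo_tool:
  motion:
    - {"travel": [-4, 7, 30], "spin": 0, "fingers": 0}
    - {"travel": [0, 0, 35], "spin": 0, "fingers": 0}
    - {"travel": [0, 0, 25], "spin": 0, "fingers": 0}
    - {"travel": [0, 0, 5], "spin": 0, "fingers": 0}
    - {"travel": [0, 0, 0], "spin": 0, "fingers": 0}
    - {"travel": [0, 0, 0], "spin": 0, "fingers": 0}

```text
t: 2.03
ee_pos: [445.5, 128.1, 42.4]
orientation: [0.0, 0.852, 0.523, 0.001]
ft_force: [-0.0, 0.4, 1.7]
opening: 0.3
```

servo_tool:
  motion:
    - {"travel": [0, 0, 4], "spin": 0, "fingers": 0}
    - {"travel": [0, 0, 4], "spin": 0, "fingers": 0}
    - {"travel": [0, 0, 2], "spin": 0, "fingers": 0}
    - {"travel": [0, 0, 0], "spin": 0, "fingers": 0}

```text
t: 2.37
ee_pos: [446.4, 128.2, 33.1]
orientation: [0.0, 0.852, 0.523, 0.002]
ft_force: [-3.5, 0.6, 23.7]
opening: 0.8
```

Run:
```python
from h import *
a,i=snap('wrist','w2');b,j=snap('scene','s2');print(ctrl.sense()['ee_pos'],ctrl.sense()['ft_force'])
s0=cv2.imread('pics/scene0.png')
f=lambda im,x,y,w,h:cv2.resize(im[y:y+h,x:x+w],(400,300),interpolation=cv2.INTER_CUBIC)
o=np.zeros((600,800,3),np.uint8)
o[:300,:400]=f(a[:,:,::-1],200,150,240,180);o[:300,400:]=f(b[:,:,::-1],280,215,64,48);o[300:,400:]=f(s0,280,215,64,48)
o[300:,:400]=f(cv2.imread('pics/w1.png'),240,190,160,120)
cv2.imwrite('pics/c2.png',o)
```

```text
[446.41634688 128.19925206  33.08505948] [-3.21464891  0.95061807 21.62113002]
```

View pics/c2.png

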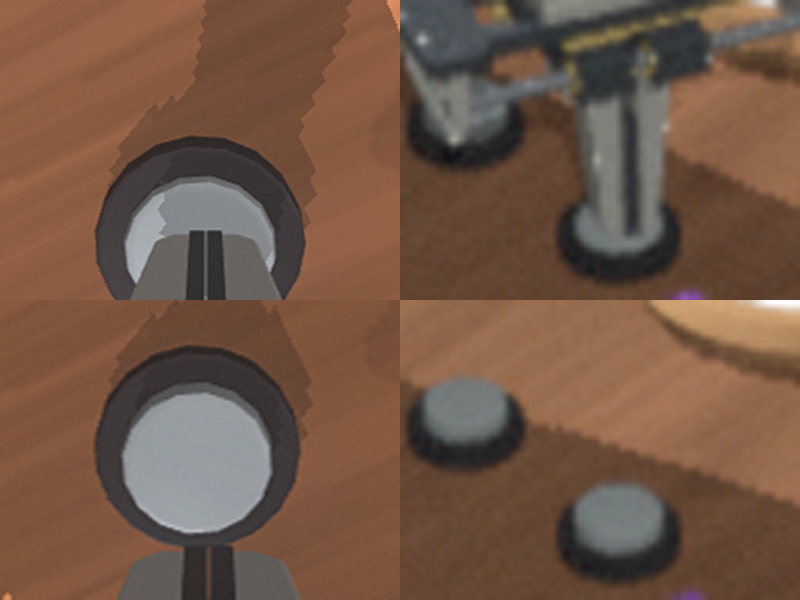

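servo_tool:
  motion:
    - {"travel": [0, 0, -20], "spin": 0, "fingers": 0}
    - {"travel": [0, 0, -20], "spin": 7, "fingers": 0}
    - {"travel": [0, 0, -20], "spin": 7, "fingers": 0}
    - {"travel": [0, 0, -20], "spin": 7, "fingers": 20}
    - {"travel": [0, 0, -20], "spin": 7, "fingers": 40}
    - {"travel": [0, 0, -20], "spin": 7, "fingers": 60}
    - {"travel": [0, 0, -20], "spin": 7, "fingers": 60}
    - {"travel": [0, 0, -20], "spin": 7, "fingers": 60}

```text
t: 3.13
ee_pos: [444.3, 127.4, 192.5]
orientation: [-0.0, 0.993, 0.12, 0.0]
ft_force: [0.9, 0.0, -0.6]
opening: 31.5
```

servo_tool:
  motion:
    - {"travel": [0, 0, 0], "spin": 7, "fingers": 60}
    - {"travel": [0, 0, 0], "spin": 7, "fingers": 60}
    - {"travel": [0, 0, 0], "spin": 7, "fingers": 60}
    - {"travel": [0, 0, 0], "spin": 7, "fingers": 60}
    - {"travel": [0, 0, 0], "spin": 7, "fingers": 60}
    - {"travel": [0, 0, 0], "spin": 7, "fingers": 60}
    - {"travel": [0, 0, 0], "spin": 7, "fingers": 60}
    - {"travel": [0, 0, 0], "spin": 7, "fingers": 60}

```text
t: 3.8
ee_pos: [444.4, 127.4, 191.4]
orientation: [-0.0, 0.933, -0.36, 0.0]
ft_force: [-0.1, -0.6, -0.3]
opening: 59.9
```

servo_tool:
  motion:
    - {"travel": [0, 0, 0], "spin": 7, "fingers": 60}
    - {"travel": [0, 0, 0], "spin": 7, "fingers": 60}
    - {"travel": [0, 0, 0], "spin": 7, "fingers": 60}
    - {"travel": [0, 0, 0], "spin": 7, "fingers": 60}
    - {"travel": [0, 0, 0], "spin": 7, "fingers": 60}
    - {"travel": [0, 0, 0], "spin": 7, "fingers": 60}
    - {"travel": [0, 0, 0], "spin": 7, "fingers": 60}
    - {"travel": [0, 0, 0], "spin": 7, "fingers": 60}

```text
t: 4.47
ee_pos: [444.4, 127.4, 191.4]
orientation: [0.0, -0.654, 0.756, -0.0]
ft_force: [0.4, -0.8, -0.2]
opening: 59.9
```

servo_tool:
  motion:
    - {"travel": [0, 0, 0], "spin": 7, "fingers": 60}
    - {"travel": [0, 0, 0], "spin": 7, "fingers": 60}
    - {"travel": [0, 0, 0], "spin": 7, "fingers": 60}
    - {"travel": [0, 0, 0], "spin": 7, "fingers": 60}
    - {"travel": [0, 0, 0], "spin": 0, "fingers": 60}
    - {"travel": [0, 0, 0], "spin": 0, "fingers": 60}

```text
t: 4.97
ee_pos: [444.4, 127.4, 191.3]
orientation: [0.0, -0.456, 0.89, -0.0]
ft_force: [0.1, -0.4, -0.5]
opening: 60.3
```

```bash
cat >> h.py <<'E'
def plan(target,yaw=None):
    st=ctrl.sense();R=RM(st['orientation']);d=R.T@(np.array(target)-st['ee_pos'])
    y=np.degrees(np.arctan2(R[1,0],R[0,0])); print('pos',st['ee_pos'],'yaw',y,'q',st['joint_pos'],'tool delta',d,'rows',np.linalg.norm(d)/41)
    if yaw is not None: print('spin',-((yaw-y+180)%360-180))
E
python3 - <<'E'
from h import *
np.set_printoptions(precision=2,suppress=True)
plan([593,-192,183],-126.6)
E
```

```text
pos [444.43 127.44 191.3 ] yaw -125.69330021845803 q [ 0.28  0.15  2.01 -0.    0.98  2.47] tool delta [ 172.76 -307.03    8.34] rows 8.595071588652925
spin 0.9066997815419597
```

servo_tool:
  motion:
    - {"travel": [19.2, -34.1, 1], "spin": 0, "fingers": 60}
    - {"travel": [19.2, -34.1, 1], "spin": 0, "fingers": 60}
    - {"travel": [19.2, -34.1, 1], "spin": 0, "fingers": 60}
    - {"travel": [19.2, -34.1, 1], "spin": 0, "fingers": 60}
    - {"travel": [19.2, -34.1, 1], "spin": 0, "fingers": 60}
    - {"travel": [19.2, -34.1, 1], "spin": 0, "fingers": 60}
    - {"travel": [19.2, -34.1, 1], "spin": 0, "fingers": 60}
    - {"travel": [19.2, -34.1, 1], "spin": 0, "fingers": 60}

```text
t: 5.63
ee_pos: [575.7, -159.0, 183.1]
orientation: [0.0, -0.457, 0.89, -0.0]
ft_force: [0.6, 0.6, -0.1]
opening: 60.1
```

servo_tool:
  motion:
    - {"travel": [19.2, -34.1, 1], "spin": 1, "fingers": 60}
    - {"travel": [0, 0, 0], "spin": 0, "fingers": 60}
    - {"travel": [0, 0, 0], "spin": 0, "fingers": 60}
    - {"travel": [0, 0, 0], "spin": 0, "fingers": 60}

```text
t: 5.97
ee_pos: [591.0, -192.3, 181.6]
orientation: [-0.0, -0.448, 0.894, 0.001]
ft_force: [-0.5, 0.1, -0.1]
opening: 60.5
```

Run:
```python
from h import *
np.set_printoptions(precision=2,suppress=True)
im,i=snap('wrist','w3'); plan([593,-192,60],-126.6)
c=np.array([593,-192,31.]);a=np.array([.8,-.598,0])
print([np.round(proj(i,p)) for p in (c+[0,0,9],c+a*55+[0,0,9],c-a*55+[0,0,9],c+65*a+[0,0,25])])
```

```text
pos [ 590.92 -191.65  181.74] yaw -126.78506465028909 q [-0.32  0.4   1.69  0.    1.06  1.9 ] tool delta [ -0.98  -2.02 121.74] rows 2.9698264915834014
spin -0.18506465028909247
[array([321., 236.]), array([321., 157.]), array([321., 307.]), array([321., 142.])]
```

View pics/w3.png

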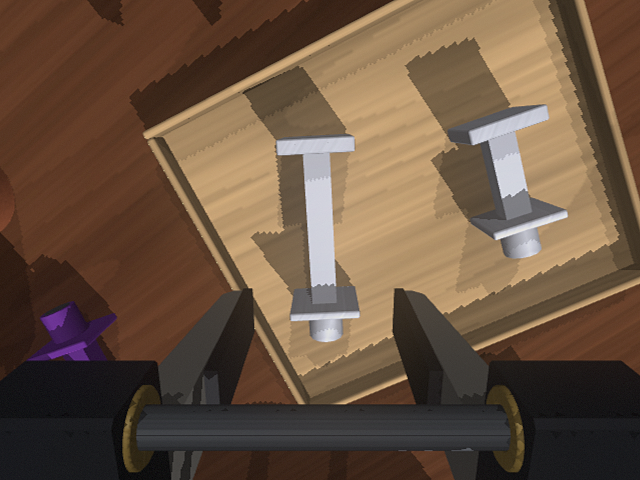

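Run:
```python
from h import *
np.set_printoptions(precision=2,suppress=True)
i=ctrl.camera_info('wrist')
A=atz(i,316.5,153.5,40);B=atz(i,323,303,40);print(A,B,np.linalg.norm(A-B),np.degrees(np.arctan2(*(A-B)[1::-1])),(A+B)/2)
F=[atz(i,*p,56) for p in ((277,138),(354,137),(278,155),(354,151))];print(F,np.linalg.norm(F[0]-F[1]),(F[0]+F[1])/2)
m=(A+B)/2; a=(A-B)/np.linalg.norm(A-B); yaw=np.degrees(np.arctan2(a[1],a[0]))-90
g=m-3*a; plan([g[0],g[1],29],yaw)
```

```text
[ 640.29 -223.17   40.  ] [ 550.61 -161.63   40.  ] 108.76612875827564 -34.46183723101698 [ 595.45 -192.4    40.  ]
[array([ 663.54, -209.85,   56.  ]), array([ 635.03, -249.03,   56.  ]), array([ 654.94, -203.83,   56.  ]), array([ 628.02, -244.01,   56.  ])] 48.45523674519426 [ 649.29 -229.44   56.  ]
pos [ 590.92 -191.65  181.74] yaw -126.78506465028909 q [-0.32  0.4   1.69  0.    1.06  1.9 ] tool delta [ -2.01  -1.26 152.74] rows 3.725888130993196
spin -2.323227419272115
```

servo_tool:
  motion:
    - {"travel": [-2, -1, 35], "spin": -2, "fingers": 60}
    - {"travel": [0, 0, 40], "spin": 0, "fingers": 60}
    - {"travel": [0, 0, 40], "spin": 0, "fingers": 60}
    - {"travel": [0, 0, 25], "spin": 0, "fingers": 60}
    - {"travel": [0, 0, 11], "spin": 0, "fingers": 60}
    - {"travel": [0, 0, 0], "spin": 0, "fingers": 60}
    - {"travel": [0, 0, 0], "spin": 0, "fingers": 60}

```text
t: 6.6
ee_pos: [594.0, -190.8, 31.8]
orientation: [0.0, -0.463, 0.886, -0.0]
ft_force: [0.5, 0.5, 1.3]
opening: 60.2
```

servo_tool:
  motion:
    - {"travel": [0, 0, 0], "spin": 0, "fingers": 10}
    - {"travel": [0, 0, 0], "spin": 0, "fingers": 10}
    - {"travel": [0, 0, 0], "spin": 0, "fingers": 10}
    - {"travel": [0, 0, 0], "spin": 0, "fingers": 10}
    - {"travel": [0, 0, 0], "spin": 0, "fingers": 10}
    - {"travel": [0, 0, 0], "spin": 0, "fingers": 10}
    - {"travel": [0, 0, 0], "spin": 0, "fingers": 10}
    - {"travel": [0, 0, 0], "spin": 0, "fingers": 10}

```text
t: 7.27
ee_pos: [593.7, -191.6, 31.3]
orientation: [0.0, -0.462, 0.887, -0.0]
ft_force: [-0.5, -0.5, 3.2]
opening: 18.0
```

servo_tool:
  motion:
    - {"travel": [0, 0, -10], "spin": 0, "fingers": 10}
    - {"travel": [0, 0, -20], "spin": 0, "fingers": 10}
    - {"travel": [0, 0, -30], "spin": 0, "fingers": 10}
    - {"travel": [0, 0, -35], "spin": 0, "fingers": 10}
    - {"travel": [0, 0, -35], "spin": 0, "fingers": 10}
    - {"travel": [0, 0, -35], "spin": 0, "fingers": 10}
    - {"travel": [0, 0, -30], "spin": 0, "fingers": 10}
    - {"travel": [0, 0, 0], "spin": 0, "fingers": 10}

```text
t: 7.93
ee_pos: [596.5, -192.5, 233.2]
orientation: [0.003, -0.462, 0.887, -0.003]
ft_force: [1.1, 0.1, -2.5]
opening: 17.7
```

servo_tool:
  motion:
    - {"travel": [0, 0, -18], "spin": -7, "fingers": 10}
    - {"travel": [0, 0, -18], "spin": -7, "fingers": 10}
    - {"travel": [0, 0, -18], "spin": -7, "fingers": 10}
    - {"travel": [0, 0, -18], "spin": -7, "fingers": 10}
    - {"travel": [0, 0, -18], "spin": -7, "fingers": 10}
    - {"travel": [0, 0, -18], "spin": -7, "fingers": 10}
    - {"travel": [0, 0, -18], "spin": -7, "fingers": 10}
    - {"travel": [0, 0, -18], "spin": -7, "fingers": 10}

```text
t: 8.6
ee_pos: [593.0, -191.3, 369.8]
orientation: [0.0, 0.826, -0.563, -0.001]
ft_force: [0.2, -1.0, -2.7]
opening: 17.6
```

servo_tool:
  motion:
    - {"travel": [0, 0, 0], "spin": -7, "fingers": 10}
    - {"travel": [0, 0, 0], "spin": -7, "fingers": 10}
    - {"travel": [0, 0, 0], "spin": -7, "fingers": 10}
    - {"travel": [0, 0, 0], "spin": -7, "fingers": 10}
    - {"travel": [0, 0, 0], "spin": -7, "fingers": 10}
    - {"travel": [0, 0, 0], "spin": -7, "fingers": 10}
    - {"travel": [0, 0, 0], "spin": -7, "fingers": 10}
    - {"travel": [0, 0, 0], "spin": -5, "fingers": 10}

```text
t: 9.27
ee_pos: [593.0, -191.3, 368.8]
orientation: [-0.0, 0.992, -0.127, -0.001]
ft_force: [0.1, -0.2, -3.0]
opening: 17.6
```

servo_tool:
  motion:
    - {"travel": [0, 0, 0], "spin": 0, "fingers": 10}
    - {"travel": [0, 0, 0], "spin": 0, "fingers": 10}

```text
t: 9.43
ee_pos: [593.2, -191.4, 369.1]
orientation: [-0.0, 0.991, -0.131, -0.001]
ft_force: [-0.2, -0.3, -2.7]
opening: 18.0
```

Run:
```python
from h import *
np.set_printoptions(precision=2,suppress=True)
plan([600,290,380],-8)
```

```text
pos [ 593.19 -191.38  369.14] yaw -15.088225674856231 q [-0.31  0.26  1.47  0.    1.42 -0.05] tool delta [-118.75 -466.56  -10.63] rows 11.745087129402517
spin -7.088225674856233
```

servo_tool:
  motion:
    - {"travel": [-9, -36, -1], "spin": 0, "fingers": 10}
    - {"travel": [-9, -36, -1], "spin": 0, "fingers": 10}
    - {"travel": [-9, -36, -1], "spin": 0, "fingers": 10}
    - {"travel": [-9, -36, -1], "spin": 0, "fingers": 10}
    - {"travel": [-9, -36, -1], "spin": 0, "fingers": 10}
    - {"travel": [-9, -36, -1], "spin": 0, "fingers": 10}
    - {"travel": [-9, -36, -1], "spin": 0, "fingers": 10}
    - {"travel": [-9, -36, -1], "spin": 0, "fingers": 10}

```text
t: 10.1
ee_pos: [597.7, 107.1, 377.8]
orientation: [0.0, 0.991, -0.132, -0.0]
ft_force: [0.5, -0.8, -3.1]
opening: 17.5
```

servo_tool:
  motion:
    - {"travel": [-9, -36, -1], "spin": 0, "fingers": 10}
    - {"travel": [-9, -36, -1], "spin": 0, "fingers": 10}
    - {"travel": [-9, -36, -1], "spin": 0, "fingers": 10}
    - {"travel": [-9, -36, -1], "spin": 0, "fingers": 10}
    - {"travel": [-10, -35, 0], "spin": 0, "fingers": 10}
    - {"travel": [0, 0, 0], "spin": -7, "fingers": 10}
    - {"travel": [0, 0, 0], "spin": 0, "fingers": 10}
    - {"travel": [0, 0, 0], "spin": 0, "fingers": 10}

```text
t: 10.77
ee_pos: [599.5, 290.0, 381.4]
orientation: [0.0, 0.997, -0.071, -0.0]
ft_force: [-0.8, -0.1, -2.9]
opening: 17.8
```

Run:
```python
from h import *
np.set_printoptions(precision=2,suppress=True)
im,i=snap('wrist','w4'); plan([600,290,380],-8); print(i['position'],i['rotation'])
print(proj(i,[692,330,220]))
```

```text
pos [599.74 289.41 381.61] yaw -8.213174126707708 q [ 0.45  0.32  1.35 -0.    1.47  0.59] tool delta [ 0.18 -0.62  1.61] rows 0.04242462653033631
spin -0.21317412670771319
[611.46 366.15 534.27] [ 0.99 -0.14  0.01 -0.07]
(np.float64(441.7336720839783), np.float64(158.14659187276527))
```

View pics/w4.png

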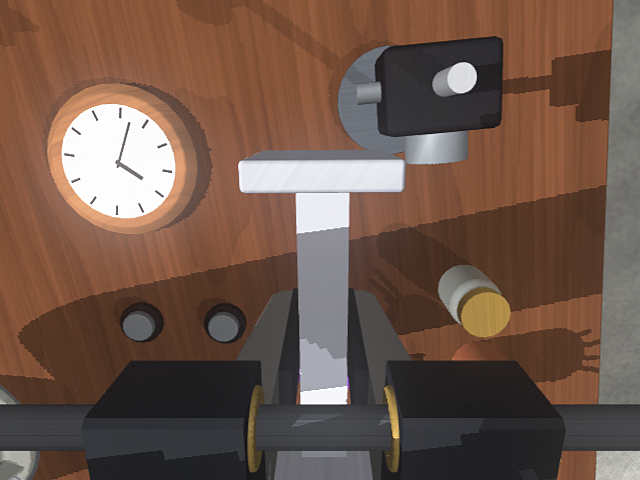

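Run:
```python
import cv2,numpy as np
w=cv2.imread('pics/w4.png');s=cv2.imread('pics/scene0.png')
o=np.zeros((600,800,3),np.uint8)
o[:400,:800]=cv2.resize(w[100:200,330:530],(800,400),interpolation=cv2.INTER_CUBIC)
o[400:,:300]=cv2.resize(s[170:205,420:472],(300,200),interpolation=cv2.INTER_CUBIC)
o[400:,300:]=cv2.resize(w[140:200,232:412],(500,200),interpolation=cv2.INTER_CUBIC)
cv2.imwrite('pics/c4.png',o)
```

```text
(no output)
```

View pics/c4.png

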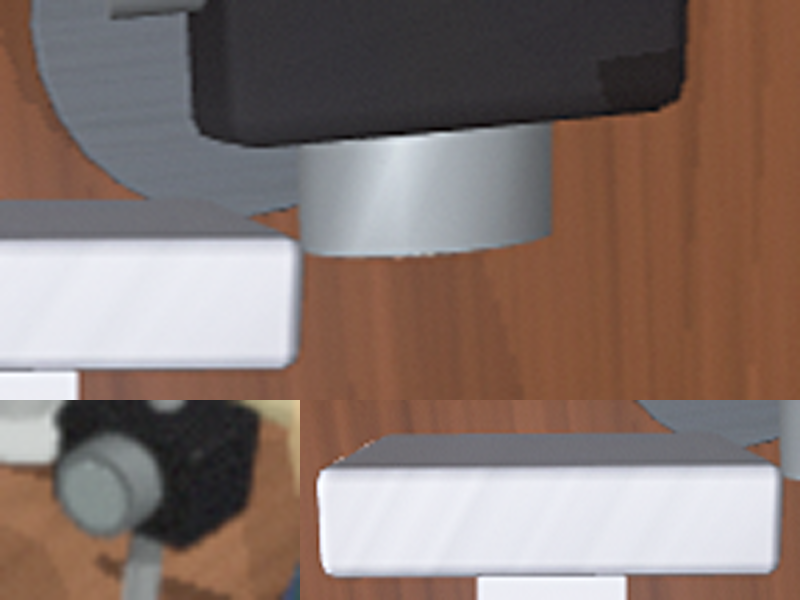

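Run:
```python
from h import *
np.set_printoptions(precision=2,suppress=True)
i=ctrl.camera_info('wrist');s=ctrl.camera_info('scene');t=ctrl.camera_info('top')
C=tri(ray(i,436.5,160.3),ray(s,436.5,186.3));print('lens',C,proj(i,C),proj(s,C))
for z in (C[2],C[2]-4,C[2]+4):
    A=atz(i,405.2,162,z);B=atz(i,467.8,158.7,z);d=B-A;print('z',z,'ctr',(A+B)/2,'w',np.linalg.norm(d),'lens xaxis deg',np.degrees(np.arctan2(d[1],d[0]))+90)
A=atz(i,395,136.5,C[2]+27);B=atz(i,490,128,C[2]+27);d=B-A;print('box heading',np.degrees(np.arctan2(d[1],d[0]))+90)
A=atz(i,378,48,C[2]+27);B=atz(i,502,38,C[2]+27);d=B-A;print('box back',np.degrees(np.arctan2(d[1],d[0]))+90,np.linalg.norm(d))
p=ctrl.sense()['ee_pos']
for z,a,b in ((p[2]+27,(239.2,160.4),(404.1,159.5)),(p[2]-23,(260,150.2),(382.5,150.2))):
    A=atz(i,*a,z);B=atz(i,*b,z);d=B-A;print('foot w',np.linalg.norm(d),'ctr',(A+B)/2,'axis',np.degrees(np.arctan2(d[1],d[0]))+90)
R=RM(ctrl.sense()['orientation']);print('tcp',p,'tool -y deg',np.degrees(np.arctan2(-R[1,1],-R[0,1])))
```

```text
lens [688.8  329.31 223.21] (np.float64(437.9293055577473), np.float64(159.17165829355622)) (np.float64(436.0094385744636), np.float64(186.33089500919164))
z 223.20567934651305 ctr [687.71 328.63 223.21] w 44.498391162641305 lens xaxis deg 84.79684834152775
z 219.20567934651305 ctr [688.69 328.15 219.21] w 45.07010798706297 lens xaxis deg 84.79684834152775
z 227.20567934651305 ctr [686.73 329.1  227.21] w 43.92667433821964 lens xaxis deg 84.79684834152766
box heading 86.79010782494392
box back 86.0490917122032 74.94016787949505
foot w 47.54488349460887 ctr [609.68 355.4  408.61] axis 82.12235342959441
foot w 49.042821251827256 ctr [609.28 355.22 358.61] axis 81.81309541487337
tcp [599.74 289.41 381.61] tool -y deg 81.7868452694976
```

Run:
```python
from h import *
np.set_printoptions(precision=2,suppress=True)
plan([676.4,162.9,223],-4)
```

```text
pos [599.74 289.41 381.61] yaw -8.213174126707708 q [ 0.45  0.32  1.35 -0.    1.47  0.59] tool delta [ 94.02 114.13 158.67] rows 5.289956177935161
spin -4.213174126707713
```

servo_tool:
  motion:
    - {"travel": [18, 22, 0], "spin": 0, "fingers": 10}
    - {"travel": [19, 23, 0], "spin": 0, "fingers": 10}
    - {"travel": [19, 23, 0], "spin": 0, "fingers": 10}
    - {"travel": [19, 23, 10], "spin": 0, "fingers": 10}
    - {"travel": [19, 23, 20], "spin": 0, "fingers": 10}
    - {"travel": [0, 0, 25], "spin": -4, "fingers": 10}
    - {"travel": [0, 0, 25], "spin": 0, "fingers": 10}
    - {"travel": [0, 0, 25], "spin": 0, "fingers": 10}

```text
t: 11.48
ee_pos: [677.5, 161.6, 276.2]
orientation: [0.0, 0.999, -0.038, 0.0]
ft_force: [1.0, 0.6, -2.3]
opening: 17.5
```

servo_tool:
  motion:
    - {"travel": [0, 0, 25], "spin": 0, "fingers": 10}
    - {"travel": [0, 0, 20], "spin": 0, "fingers": 10}
    - {"travel": [0, 0, 9], "spin": 0, "fingers": 10}
    - {"travel": [0, 0, 0], "spin": 0, "fingers": 10}
    - {"travel": [0, 0, 0], "spin": 0, "fingers": 10}
    - {"travel": [0, 0, 0], "spin": 0, "fingers": 10}

```text
t: 11.98
ee_pos: [678.2, 164.0, 224.8]
orientation: [-0.0, 0.999, -0.035, 0.001]
ft_force: [-0.5, 0.0, -2.5]
opening: 17.6
```

Run:
```python
from h import *
np.set_printoptions(precision=2,suppress=True)
w,_=snap('wrist','w5');t,ti=snap('top','t5');s,si=snap('scene','s5'); plan([676.4,162.9,223],-4)
p=ctrl.sense()['ee_pos'];a=np.array([np.cos(np.radians(86)),np.sin(np.radians(86)),0])
print('pred foot scene',proj(si,p+66.5*a),'top',proj(ti,p+66.5*a))
f=lambda im,x,y,w,h,W,H:cv2.resize(im[y:y+h,x:x+w,::-1],(W,H),interpolation=cv2.INTER_CUBIC)
o=np.zeros((600,800,3),np.uint8)
o[:300,:400]=cv2.resize(w[:,:,::-1],(400,300));o[:300,400:]=f(t,140,120,160,120,400,300);o[300:,:400]=f(s,360,130,160,120,400,300);o[300:,400:]=f(s,390,150,80,60,400,300)
cv2.imwrite('pics/c5.png',o)
```

```text
pos [677.97 164.37 224.61] yaw -3.9436618725139754 q [ 0.24  0.47  1.47 -0.    1.2   0.3 ] tool delta [-1.47  1.58  1.61] rows 0.0656014281507774
spin 0.056338127486014855
pred foot scene (np.float64(412.4597156781785), np.float64(201.0706534039278)) top (np.float64(222.763117582399), np.float64(163.11690263752786))
```

View pics/c5.png

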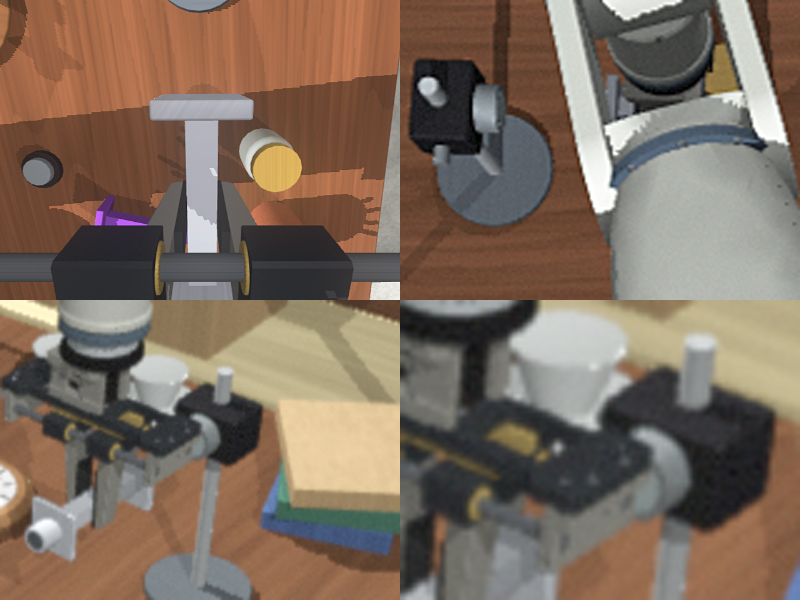

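servo_tool:
  motion:
    - {"travel": [-1.5, 1.5, 1.5], "spin": 0, "fingers": 10}
    - {"travel": [0, 0, 0], "spin": 0, "fingers": 10}
    - {"travel": [0, 0, 0], "spin": 0, "fingers": 10}
    - {"travel": [0, 0, 0], "spin": 0, "fingers": 10}
    - {"travel": [0, 0, 0], "spin": 0, "fingers": 10}
    - {"travel": [0, 0, 0], "spin": 0, "fingers": 10}
    - {"travel": [0, 0, 0], "spin": 0, "fingers": 10}
    - {"travel": [0, 0, 0], "spin": 0, "fingers": 10}

```text
t: 12.8
ee_pos: [675.6, 162.9, 221.4]
orientation: [0.0, 0.999, -0.034, -0.0]
ft_force: [0.2, 0.6, -3.1]
opening: 18.0
```

Run:
```python
from h import *
np.set_printoptions(precision=3,suppress=True)
im,i=snap('wrist','w6'); plan([676.4,162.9,223],-4); print(ctrl.sense()['qd'],ctrl.sense()['opening'],ctrl.sense()['t'])
# foot top face: bright blob, outer corners (mask around the foot)
g=cv2.cvtColor(im,cv2.COLOR_RGB2HSV);m=((g[...,1]<45)&(g[...,2]>130)).astype(np.uint8);m[:140]=0;m[185:]=0;m[:,:225]=0;m[:,412:]=0
n,l,st,c=cv2.connectedComponentsWithStats(m);k=1+np.argmax(st[1:,4]);print(st[k],c[k])
r=[(x,np.where(l[:,x]==k)[0].min()) for x in (260,290,320,350,380)];print(r)
```

```text
pos [675.633 162.855 221.427] yaw -3.9196231326841877 q [0.234 0.47  1.479 0.    1.193 0.303] tool delta [ 0.762 -0.097 -1.573] rows 0.04269059162299267
spin 0.08037686731580607
[-0.    -0.001  0.001 -0.002  0.002  0.001] 18.05522716774848 12.85
[ 238  150  168   35 5535] [322.08  167.651]
[(260, np.int64(152)), (290, np.int64(150)), (320, np.int64(150)), (350, np.int64(150)), (380, np.int64(150))]
```

servo_tool:
  motion:
    - {"travel": [0.5, 0, -1], "spin": 0, "fingers": 10}
    - {"travel": [0, 0, 0], "spin": 0, "fingers": 10}
    - {"travel": [0, 0, 0], "spin": 0, "fingers": 10}
    - {"travel": [0, 0, 0], "spin": 0, "fingers": 10}
    - {"travel": [0, 0, 0], "spin": 0, "fingers": 10}
    - {"travel": [0, 0, 0], "spin": 0, "fingers": 10}
    - {"travel": [0, 0, 0], "spin": 0, "fingers": 10}
    - {"travel": [0, 0, 0], "spin": 0, "fingers": 10}

```text
t: 13.52
ee_pos: [676.1, 162.8, 222.5]
orientation: [-0.0, 0.999, -0.034, 0.0]
ft_force: [0.1, 0.5, -3.2]
opening: 17.5
```

```bash
python3 -c "
from h import *
s=ctrl.sense();print(s['ee_pos'],s['qd'],s['opening'],s['t']);print(ctrl.job_done())"
```

```text
[676.11892255 162.82984083 222.48082133] [ 1.29535368e-03 -1.46363482e-05 -1.97847137e-03  1.07083354e-03
  6.87420825e-04  4.25940830e-04] 17.452442103615997 13.5167
the job is handed in; nothing more can be done
None
```

The job is handed in at 13.5 s, with the long aluminium candlestick held still in front of the camera and its foot facing the lens. The hand-in reports no verdict, so the following rests on my own measurements.

- **Button:** I pressed the one farther from the base until the wrist force read about 24 N; 5 N is enough to press it fully. A picture showed the closed fingers on the disc, pushed down. I then lifted clear so it could spring back, but did not check separately that it came up.
- **Pick and hold:** I gripped the shaft with an opening of about 18 mm, lifted the candlestick out of the tray and turned it to face the lens.
- **Final pose:** The tool ended within 0.5 mm of its target, and the joint speeds were about zero. I put the lens centre at about (688, 329, 223) mm. The foot should be about 100 mm from it, with the candlestick level.
- **Disagreements:**
  - Estimates of the lens heading ranged from 84.8° to 86.8°; I used 86°.
  - The lens height is good to about 2–3 mm.
  - The button's measured height was also off: I had estimated its top at about 13 mm, but the fingertips met firm resistance at 16 mm.
- **Other objects:** I saw no contact with anything else, and nothing that was in view had moved. I did not check the tray with the short candlestick again at the end.

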